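Hold a test tile ready over the dip cup

TASK

Someone left a flat brush lying across the mouth of the black dip cup: take it off and lay it flat on the bare worktop, clear of the cup. Then lift the dark blue test tile out of the wooden rack, carry it over the row of vessels and hold it, upright and still, centred over the mouth of the black cup with its lower end about 15 mm above the rim, ready to be dipped: it must not touch the cup or go in. Finish while still holding it there; leave the cup standing where it is, and do not disturb the row of vessels or the other two tiles.

Things in the scene. Friction and masses are not known exactly. Their poses are not given: they have to be found in the camera images.
- blue_tile: dark blue glazed test tile, 75 x 40 x 7.5 mm, 45 g, upright in a slot of the wooden rack, bare clay end up. Origin: centre of its back face. x axis: along the 75 mm length, up in the rack (37.5 mm to each end); y: the 40 mm width; z: the thickness, out of the glazed face (middle at z = +3.7 mm), parallel to the rack's x axis in the rack
- blue_tile_foot (a point): centre of the lower end face of the blue tile (the end down in the rack slot)
- blue_tile_top (a point): centre of the upper end face of the blue tile, 83 mm above the worktop while it stands in the rack
- green_tile: green test tile, same size and axes, in another slot of the rack; leave it there
- rust_tile: rust red test tile, same size and axes, in another slot of the rack; leave it there
- tile_rack: fixed block of brown wood 176 x 75 x 32 mm (x, y, z); origin: centre of its underside. Three slots, 50 mm apart along its x axis (at x = -50, 0, +50 mm), each 10.5 mm (x) by 43 mm (y) and 24 mm deep; a tile in a slot stands 51 mm proud of the block. The tiles' glazed faces look towards the robot
- dip_cup: black open plastic cup with an orange patch, loose, 84 mm across, 80 mm tall, mouth about 72 mm wide inside, 0.3 kg; origin: centre of its underside. The worktop is bare for some 200 mm to its left (+y), between x = 0.3 and 0.58 m. A yellow hood hangs over the worktop beyond about x = 0.6 m: keep wrist and arm low there
- dip_cup_rim (a point): centre of the black cup's mouth, at the height of the rim (80 mm above the worktop)
- brush: flat wooden brush, 250 mm long (its y axis, bristles towards -y), up to 47 mm wide (x) and 14 mm thick (z), 50 g; lies flat across the black cup's rim, near its middle. Origin: centre of its underside. It is 24 to 38 mm wide at the origin and can be pinched there from above across its width
- lidded_jar: clear jar with white lid, 71 mm across, 102 mm tall, one of the row (along x, about 87 mm apart) of three vessels between rack and black cup; origin: centre of its underside; leave it alone
- tall_cup: grey open cup, glaze inside, 76 mm across, 85 mm tall, in the row; origin: centre of its underside; leave it alone
- short_cup: grey open cup, glaze inside, 76 mm across, 75 mm tall, in the row; origin: centre of its underside; leave it alone

How it is judged (in metres and radians):
On the way, in this order (a step that is already met when the one before it is completed fails the run):
1. the brush lies flat on the worktop, clear of the black cup and let go (height (world z) of brush below 0.022 m and angle between brush's own z axis and vertical below 0.12 rad and horizontal distance between brush and dip_cup_rim above 0.09 m and contact force between brush and dip_cup below 0.05 N and contact force between brush and the fingers below 0.05 N and linear speed of brush below 0.03 m/s), for 0.2 s.
2. the blue tile is lifted out of the rack and held by the gripper (height (world z) of blue_tile_foot above 0.045 m and contact force between the fingers and blue_tile above 0.5 N and contact force between blue_tile and tile_rack below 0.05 N), for 0.05 s.
3. the blue tile is carried over the row of vessels (height (world z) of blue_tile_foot above 0.076 m and contact force between the fingers and blue_tile above 0.5 N and (horizontal distance between blue_tile_foot and lidded_jar below 0.06 m or horizontal distance between blue_tile_foot and tall_cup below 0.06 m or horizontal distance between blue_tile_foot and short_cup below 0.06 m)), for 0.02 s.
At the end, for the whole second after the job is handed in: Tile gripped and still, upright within 8 deg, within 14 mm of the mouth's centre, lower end 4 to 30 mm above the rim, not touching the cup; brush flat on the worktop, at least 90 mm from the cup's axis; cup within 30 mm, row within 20 mm, other tiles within 12 mm of their starts (all of step 1 and horizontal distance between each of blue_tile_foot, blue_tile and dip_cup_rim below 0.014 m and z of blue_tile_foot in the frame of dip_cup_rim between 0.004 and 0.03 m and z of blue_tile_top in the frame of dip_cup_rim above 0.05 m and angle between blue_tile's own x axis and vertical below 0.14 rad and contact force between the fingers and blue_tile above 0.5 N and contact force between each of blue_tile, the fingers and dip_cup below 0.05 N and linear speed of blue_tile below 0.02 m/s and angular speed of blue_tile below 0.2 rad/s and distance of dip_cup from where it was at the start of the episode below 0.03 m and angle between each of dip_cup, lidded_jar, tall_cup, short_cup's own z axis and vertical below 0.1 rad and distance of each of lidded_jar, tall_cup, short_cup from where it was at the start of the episode below 0.02 m and distance of each of green_tile, rust_tile from where it was at the start of the episode below 0.012 m); the arm keeps its last pose, push and grip.
It fails at once if the black cup is shifted more than 30 mm or tipped (distance of dip_cup from where it was at the start of the episode above 0.03 m or angle between dip_cup's own z axis and vertical above 0.3 rad).
It fails at once if the blue tile touches the black cup (contact force between blue_tile and dip_cup above 0.3 N).
It fails at once if a vessel of the row is shifted more than 20 mm or tipped (distance of any of lidded_jar, tall_cup, short_cup from where it was at the start of the episode above 0.02 m or angle between any of lidded_jar, tall_cup, short_cup's own z axis and vertical above 0.3 rad).
It fails at once if another tile is taken or shifted more than 12 mm (distance of any of green_tile, rust_tile from where it was at the start of the episode above 0.012 m).
It also fails if it takes over 58 s, if anything falls off the work surface, if the arm or the gripper's body presses on something with over 40 N, if the wrist force passes 120 N, or if a joint passes its speed limit or range.

ROBOT

A 6-joint arm with a two-finger parallel gripper is mounted at the origin on the work surface; the furniture and walls round the work are solid. World frame = base frame: x ahead of the robot, y to its left, z up, the work surface at z = 0. Lengths are in mm, angles in rad, forces in N, time in s.
With the tool pointing down it reaches from about 350 to 1000 mm from the base axis. Payload 7.1 kg.
Tool frame: the origin (TCP) lies midway between the tips of the shut fingers; the grasp point (between the pads) lies 19 mm behind it; z points along the fingers, y is the line along which they close (so a half turn about z gives the same grasp; the last joint's range is limited). The gripper opens to 85 mm and grips with 20 to 120 N. Pads are 22 mm wide; open, the fingers measure 114 mm over their backs; the gripper's body (76 mm by 85 mm) begins 54 mm behind the grasp point. The pads swing forward as they close: fully open they stand 13 mm farther back than shut.
Start: joints at [1.299, 0.423, 1.63, -0, 1.089, -0.019], TCP at [156.291, 605.126, 231.319] pointing down, gripper open.
Joint ranges: [-3, 3], [-0.9, 2.11], [0.09, 2.58], [-1.31, 4.45], [0.11, 2.69], [-2.54, 2.54]. Speed limits (rad/s): [2.39, 2.39, 3.01, 3.14, 3.14, 3.14].

INTERFACE

Orientations are given as a unit quaternion [x, y, z, w].
In Python, from station import env, grab_frame, calibration, ticket gives the robot as it stands.
- The arm moves only by the tool play_rows, never from a script. Its argument "deltas" is one flat list of numbers, 7 for each row, row after row: the opening, from 0 (shut) to 1 (fully open), then the shift along the tool's x, y, z in units of 40 mm (1.0 is 40 mm), then the turn, a rotation vector about the tool's x, y, z in degrees. A call has 1 to 12 rows; each row is the pose to reach, as a shift and turn from the pose commanded when the call began, along the tool's axes at that moment; what a row does not reach only later rows make up. A row lasts 1/10 s, in which the tool goes at most 50 mm and 8.59 degrees, less where a joint would pass 70% of its speed; a pose out of reach is approached as far as the arm can. A call with a gripper value outside its range is refused whole. The fingers move at their own pace and stop on an object; the grip force is fixed at half the most. Time passes only in rows, so rows that repeat a pose let the fingers close. It gives the time, the measured TCP pose, the force, the opening and the grip force at its end, in the units of the state.
- env.observe(): the state, without advancing time (a new reading comes with each control period).
- grab_frame(name): name is "scene" or "top"; returns the picture (400x640x3 uint8, red, green, blue); there is no depth.
- calibration(name): a dict with "intrinsics" (3x3 intrinsics, pixels), "k1" (the pictures are not rectified: a ray, as slopes to the right and down, at radius r is drawn at 1 + k1 r^2 times it, then the intrinsics apply), "view" (4x4, takes a point from world to camera coordinates). Camera axes: x right, y down, z forward; pixel columns grow to the right and rows downward; lengths in mm; the calibration is good to about 2 mm. A picture is of the moment at which its call begins. calibration takes no time and is no camera call.
- ticket.close_job(): hands the job in; it is judged then, once.
The state is a dict: "clock": time; "qpos": joint angles; "qd": joint speeds; "tau": joint torques, N m; "ee_pos": TCP position; "tcp_rot": TCP orientation; "ft_force": force on the tool from outside, world axes, zero at the start; "ft_torque": the same for the moment, N m; "opening": finger opening in mm; "finger_force": force on a finger pad.
Only numpy, scipy, OpenCV 4.12 (cv2) and the standard library are available. Lean on these libraries where they do the work, as an engineer would, in place of code of your own. Each camera call takes 0.05 s, during which the arm holds its last target. There are 200 camera calls.

## Working session

There is one attempt and no reset: what is moved stays moved. The work goes in short steps, Python scripts to look and compute and a tool call to move; the robot and the scene stay as the last step left them, time stands still between calls to the robot, and variables do not carry over. Pictures are saved under pics/ and viewed, at most 10 in all, crops included, and the job is handed in when it is done.

Besides the shell and the picture viewer there is one more tool, called after "Emit:" as a command line: name --argument value ..., lists and objects as JSON in quotes. play_rows: Moves the arm, as the interface text tells. Its arguments: {"type":"object","properties":{"deltas":{"type":"array","items":{"type":"number"}}},"required":["deltas"]}

```bash
mkdir -p pics
cat > h.py <<'E'
import numpy as np, cv2
from station import env, grab_frame, calibration, ticket
def ray(name,u,v):
    c=calibration(name);K=np.array(c["intrinsics"],float);V=np.array(c["view"],float)
    d=cv2.undistortPoints(np.array([[[u,v]]],float),K,np.array([c["k1"],0,0,0,0]))[0,0]
    R=V[:3,:3];return -R.T@V[:3,3],R.T@np.array([d[0],d[1],1])
def onz(name,u,v,z):
    o,d=ray(name,u,v);return o+d*(z-o[2])/d[2]
def proj(name,P):
    c=calibration(name);V=np.array(c["view"],float)
    return cv2.projectPoints(np.array(P,float).reshape(-1,1,3),cv2.Rodrigues(V[:3,:3])[0],V[:3,3],np.array(c["intrinsics"],float),np.array([c["k1"],0,0,0,0.]))[0][:,0]
def save(name,f):
    im=grab_frame(name);cv2.imwrite("pics/"+f,im[:,:,::-1]);return im
E
python3 - <<'E'
from h import *
for n in("scene","top"):
    save(n,n+"0.png");print(n,ray(n,320,200), calibration(n)["k1"])
s=env.observe();print(s)
E
```

```text
scene (array([ -26.08105728, -485.14753927,  461.60791394]), array([ 0.60967515,  0.65168304, -0.45127939])) -0.1226110468287127
top (array([331.17426778,  73.19790082, 895.37421097]), array([ 0.20729758,  0.03025213, -0.97791337])) -0.0633290272797282
{'clock': 0.1, 'qpos': array([ 1.29897261e+00,  4.23800409e-01,  1.63062569e+00,  7.62858210e-06,
        1.08862265e+00, -1.89766168e-02]), 'qd': array([-0.00069052, -0.00105131, -0.00209378,  0.00216784, -0.0002421 ,
       -0.00048105]), 'tau': array([-1.77806537e-04, -5.58427298e+01, -2.82444119e+01,  1.78594308e-05,
        3.01839798e-03,  7.17062676e-06]), 'ee_pos': array([156.17258025, 604.6453431 , 230.59620365]), 'tcp_rot': array([ 1.26088772e-01,  9.92018695e-01, -7.19877753e-04, -1.08828413e-04]), 'ft_force': array([-0.32161535, -0.29587483, -0.44737561]), 'ft_torque': array([ 0.07485395,  0.0084461 , -0.01335567]), 'finger_force': 0.0, 'opening': 85.64896753047594}
```

View pics/scene0.png

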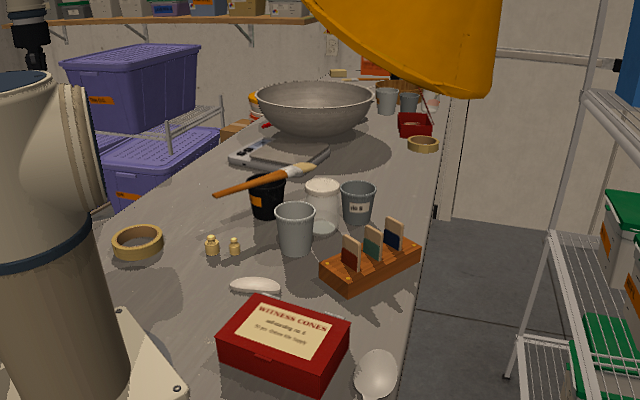

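View pics/top0.png

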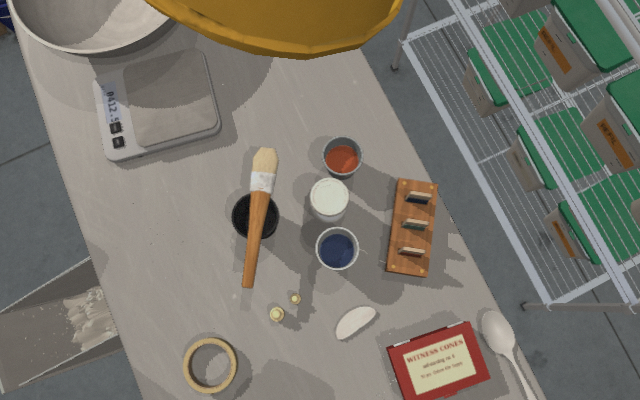

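The scene view shows the brush lying over the black cup (about 265,180), the row of three vessels, and the rack with the blue tile farthest away (393,235). In the top view the brush runs from (247,287) to (264,150), the cup is at (255,216), and the rack is at (412,227) with the blue tile uppermost (419,197).

```bash
cat > m.py <<'E'
from h import *
P=lambda u,v,z:np.round(onz("top",u,v,z),1)
t=cv2.imread("pics/top0.png")
print("brush ends",P(247,287,87),P(264,150,87))
for n,u,v,z in(("tall/short far",342,157,75),("jar",330,198,102),("near",337,249,85)): print(n,P(u,v,z))
g=cv2.cvtColor(t,cv2.COLOR_BGR2HSV)
m=((g[...,2]<55)).astype(np.uint8);m[:190]=0;m[245:]=0;m[:,:225]=0;m[:,290:]=0
ys,xs=np.nonzero(m);print("black",xs.min(),xs.max(),ys.min(),ys.max(),P(xs.min(),215,80),P(xs.max(),215,80),P(255,ys.min(),80),P(255,ys.max(),80))
# wood brush
b=((g[...,0]<20)&(g[...,1]>120)&(g[...,2]>80)).astype(np.uint8);b[:,:230]=0;b[:,300:]=0;b[:140]=0;b[295:]=0
for r in range(185,290,8):
    x=np.nonzero(b[r])[0]
    if len(x): print(r,x.min(),x.max(),P((x.min()+x.max())/2,r,92))
r=((g[...,0]<20)&(g[...,1]>110)).astype(np.uint8);r[:,:380]=0;r[:,445:]=0;r[:170]=0;r[285:]=0
c=max(cv2.findContours(r,0,2)[0],key=cv2.contourArea);box=cv2.boxPoints(cv2.minAreaRect(c));print("rack");print([(p.round(0),P(*p,32)) for p in box])
a=cv2.resize(t[175:285,380:445],None,fx=5,fy=5,interpolation=2)
d=cv2.resize(t[140:295,225:365],None,fx=3.4,fy=3.4,interpolation=2);h=max(a.shape[0],d.shape[0])
f=lambda i:cv2.copyMakeBorder(i,0,h-i.shape[0],0,0,0)
cv2.imwrite("pics/c1.png",np.hstack([f(a),f(d)])[:600,:800])
E
python3 m.py
```

```text
brush ends [342.7 208.3  87. ] [585.8 206.3  87. ]
tall/short far [587.8  65.6  75. ]
jar [504.3  80.9 102. ]
near [419.7  61.9  85. ]
black 232 277 195 238 [464.4 250.4  80. ] [471.  171.3  80. ] [503.6 214.1  80. ] [427.4 205.3  80. ]
193 251 266 [505.1 206.3  92. ]
201 250 268 [491.  203.8  92. ]
209 249 266 [476.7 204.8  92. ]
217 249 264 [462.5 204.9  92. ]
225 248 263 [448.5 205.1  92. ]
233 247 261 [434.4 206.1  92. ]
241 247 259 [420.6 206.2  92. ]
249 246 258 [406.8 206.3  92. ]
257 245 256 [393.1 207.3  92. ]
265 244 255 [379.5 207.5  92. ]
273 243 254 [366.  207.6  92. ]
281 242 252 [352.5 208.6  92. ]
rack
[(array([385., 272.], dtype=float32), array([391.7, -28.3,  32. ])), (array([397., 177.], dtype=float32), array([569.5, -40.7,  32. ])), (array([439., 183.], dtype=float32), array([ 565.9, -120.5,   32. ])), (array([427., 277.], dtype=float32), array([ 388.3, -104.8,   32. ]))]
```

View pics/c1.png

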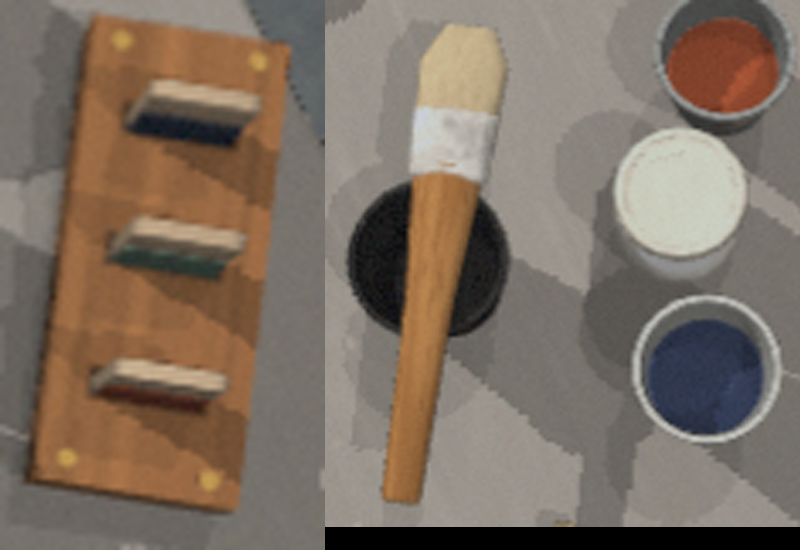

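The crop confirms the layout: the brush crosses the cup (rim at about 231–279 px across, 193–239 down). The rack (178 x 77 mm) and cup (about 84 mm) measurements match the given sizes. I'll work out the approach and the tile position.

```bash
cat >> h.py <<'E'
from scipy.spatial.transform import Rotation as Rn
def go(p,yaw,frm=None):
    "tool-frame shift (units of 40mm) and turn (deg) to TCP p, tool y at world angle yaw, pointing down"
    s=env.observe();R=Rn.from_quat(s["tcp_rot"]);a=np.radians(yaw)
    y=np.array([np.cos(a),np.sin(a),0]);z=np.array([0,0,-1.]);T=Rn.from_matrix(np.c_[np.cross(y,z),y,z])
    print("shift",(R.inv().apply(np.array(p)-s["ee_pos"])/40).round(3),"turn",(R.inv()*T).as_rotvec(degrees=True).round(2))
E
python3 - <<'E'
from h import *
go([464,206,150],88)
k=lambda x,y:(380+x/5,175+y/5)
for n,pts in dict(blue=[(160,80),(262,95),(255,119),(135,105)],green=[(140,215),(246,232),(238,258),(120,243)],rust=[(120,360),(228,375),(220,400),(100,385)]).items():
    print(n,[onz("top",*k(*p),83).round(0)[:2] for p in pts])
for p in [(95,15),(290,45),(236,511),(30,482)]: print(onz("top",*k(*p),32).round(1)[:2])
E
```

```text
shift [-9.944 -7.721  2.026] turn [-8.000e-02 -1.000e-02 -1.249e+01]
blue [array([533., -62.]), array([530., -99.]), array([522., -97.]), array([523., -54.])]
green [array([484., -58.]), array([481., -95.]), array([472., -92.]), array([473., -51.])]
rust [array([433., -53.]), array([431., -90.]), array([422., -88.]), array([424., -47.])]
[568.8 -45.4]
[ 563.2 -119.6]
[ 387.7 -105.6]
[392.2 -30.5]
```

Emit:
play_rows --deltas '[0.6, -0.83, -0.64, 0.17, 0, 0, -1.0, 0.6, -1.66, -1.29, 0.34, 0, 0, -2.1, 0.6, -2.49, -1.93, 0.51, 0, 0, -3.1, 0.6, -3.31, -2.57, 0.68, 0, 0, -4.2, 0.6, -4.14, -3.22, 0.84, 0, 0, -5.2, 0.6, -4.97, -3.86, 1.01, 0, 0, -6.2, 0.6, -5.8, -4.5, 1.18, 0, 0, -7.3, 0.6, -6.63, -5.15, 1.35, 0, 0, -8.3, 0.6, -7.46, -5.79, 1.52, 0, 0, -9.4, 0.6, -8.29, -6.43, 1.69, 0, 0, -10.4, 0.6, -9.11, -7.08, 1.86, 0, 0, -11.4, 0.6, -9.94, -7.72, 2.03, 0, 0, -12.5]'

```text
clock: 1.3
ee_pos: [464.6, 205.1, 149.7]
tcp_rot: [0.017, 1.0, -0.0, -0.0]
ft_force: [0.6, 0.2, 0.1]
opening: 51.4
finger_force: 0.0
```

Emit:
play_rows --deltas '[0.6, 0, 0, 0, 0, 0, 0, 0.6, 0, 0, 0, 0, 0, 0, 0.6, 0, 0, 0, 0, 0, 0]'

```text
clock: 1.6
ee_pos: [463.4, 207.2, 150.1]
tcp_rot: [0.017, 1.0, -0.0, -0.0]
ft_force: [0.5, 0.8, -0.3]
opening: 51.1
finger_force: 0.0
```

Run:
```python
from h import *
s=env.observe();print(s["ee_pos"],s["opening"],s["ft_force"])
go([464,205.5,81],88)
save("scene","s1.png")
```

```text
[463.42732124 207.15026402 150.05218462] 51.125660768432546 [ 0.48003862  0.81368855 -0.25856503]
shift [-0.017 -0.041  1.726] turn [-0.   -0.03  0.03]
```

View pics/s1.png

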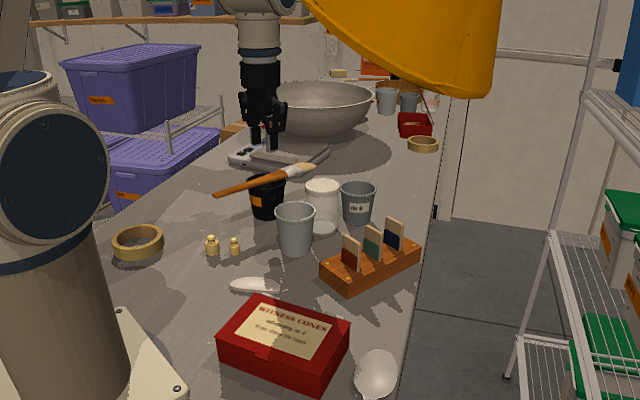

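The gripper hangs straight over the brush, at about (265,130). I'll descend and close.

Emit:
play_rows --deltas '[0.55, 0, -0.02, 0.4, 0, 0, 0, 0.55, 0, -0.04, 0.8, 0, 0, 0, 0.55, 0, -0.04, 1.2, 0, 0, 0, 0.55, 0, -0.04, 1.5, 0, 0, 0, 0.55, 0, -0.04, 1.74, 0, 0, 0, 0.55, 0, -0.04, 1.74, 0, 0, 0, 0.0, 0, -0.04, 1.74, 0, 0, 0, 0.0, 0, -0.04, 1.74, 0, 0, 0, 0.0, 0, -0.04, 1.74, 0, 0, 0, 0.0, 0, -0.04, 1.74, 0, 0, 0, 0.0, 0, -0.04, 1.74, 0, 0, 0, 0.0, 0, -0.04, 1.74, 0, 0, 0]'

```text
clock: 2.85
ee_pos: [464.4, 205.3, 81.0]
tcp_rot: [0.017, 1.0, 0.0, 0.0]
ft_force: [-0.6, 1.0, 5.6]
opening: 29.8
finger_force: 59.7
```

Emit:
play_rows --deltas '[0, 0, 0, -0.3, 0, 0, 0, 0, 0, 0, -0.7, 0, 0, 0, 0, 0, 0, -1.0, 0, 0, 0, 0, 0.1, 0.5, -1.0, 0, 0, 0, 0, 0.3, 1.2, -1.0, 0, 0, 0, 0, 0.5, 2.0, -1.0, 0, 0, 0, 0, 0.6, 2.7, -1.0, 0, 0, 0, 0, 0.7, 3.1, -1.0, 0, 0, 0, 0, 0.7, 3.1, -1.0, 0, 0, 0, 0, 0.7, 3.1, -1.0, 0, 0, 0]'

```text
clock: 3.85
ee_pos: [439.9, 329.5, 120.5]
tcp_rot: [0.017, 1.0, -0.0, -0.0]
ft_force: [0.4, -0.0, -0.8]
opening: 29.6
finger_force: 59.4
```

Run:
```python
from h import *
s=env.observe();print(s["ee_pos"],s["opening"],s["ft_force"])
a=save("scene","s2.png");b=save("top","t2.png")
cv2.imwrite("pics/c2.png",np.vstack([cv2.resize(a[80:300,130:530],(546,300)),cv2.resize(b[100:320,100:500],(546,300))])[:,:,::-1])
```

```text
[439.90835975 329.48048371 120.48726357] 29.597070022659317 [ 0.3940817  -0.04452262 -0.79898677]
```

View pics/c2.png

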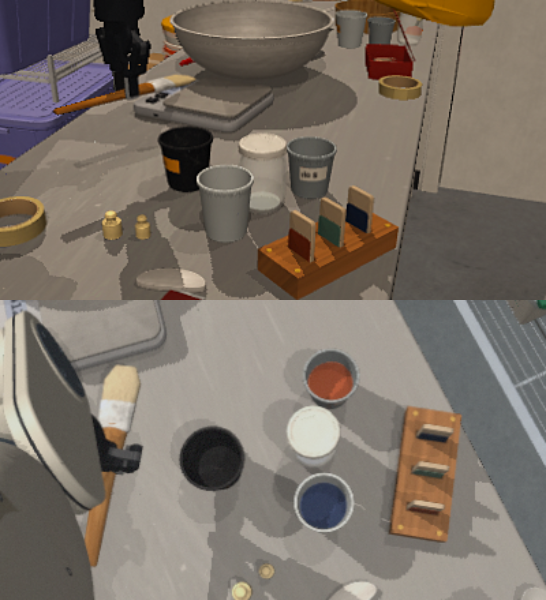

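The top half of the picture shows the brush held level. The bottom half shows the cup uncovered, and the row and tiles unmoved. I'll check the clearance to the scale and refine the cup centre.

Run:
```python
from h import *
for p in [(110,160),(218,132),(160,148)]: print("scale",onz("top",*p,0).round(0),onz("top",*p,25).round(0))
print("tape",onz("top",205,340,15).round(0))
t=cv2.imread("pics/t2.png");g=cv2.cvtColor(t,cv2.COLOR_BGR2GRAY)
m=(g<62).astype(np.uint8);m[:185]=0;m[245:]=0;m[:,:226]=0;m[:,286:]=0
c=max(cv2.findContours(m,0,2)[0],key=cv2.contourArea)
print(cv2.boundingRect(c),cv2.minEnclosingCircle(c))
q=np.array([onz("top",*p[0],80)[:2] for p in cv2.convexHull(c)],np.float32);print(cv2.minEnclosingCircle(q),q.min(0),q.max(0))
for n,z in(("rim",80),): 
    a=np.linspace(0,6.28,40);P=np.c_[466+42*np.cos(a),211+42*np.sin(a),a*0+80];u=proj("top",P);print(u.min(0),u.max(0))
go([440,330,1],88)
```

```text
scale [568. 528.   0.] [561. 516.  25.]
scale [644. 318.   0.] [635. 311.  25.]
scale [601. 430.   0.] [593. 420.  25.]
tape [243. 286.  15.]
(232, 194, 47, 46) ((255.2547149658203, 216.66981506347656), 23.71905517578125)
((465.5133361816406, 209.0361328125), 42.721229553222656) [425.10696 169.22665] [505.97003 251.06718]
[230.53044522 192.71091332] [278.16028641 239.76819506]
shift [0.003 0.031 2.986] turn [-0.04 -0.03 -0.03]
```

Emit:
play_rows --deltas '[0, 0, 0, 0.5, 0, 0, 0, 0, 0, 0, 1.0, 0, 0, 0, 0, 0, 0, 1.6, 0, 0, 0, 0, 0, 0, 2.2, 0, 0, 0, 0, 0, 0, 2.6, 0, 0, 0, 0, 0, 0, 2.8, 0, 0, 0, 0, 0, 0, 2.9, 0, 0, 0, 0, 0, 0, 2.94, 0, 0, 0, 0, 0, 0, 2.95, 0, 0, 0, 0, 0, 0, 2.95, 0, 0, 0]'

```text
clock: 4.95
ee_pos: [440.7, 330.3, 3.2]
tcp_rot: [0.017, 1.0, 0.0, 0.0]
ft_force: [0.0, -0.1, 0.1]
opening: 29.7
finger_force: 59.4
```

Emit:
play_rows --deltas '[0, 0, 0, 0.02, 0, 0, 0, 0, 0, 0, 0.03, 0, 0, 0, 0, 0, 0, 0.04, 0, 0, 0]'

```text
clock: 5.25
ee_pos: [440.6, 330.3, 1.8]
tcp_rot: [0.017, 1.0, 0.0, 0.0]
ft_force: [-2.2, -1.6, 12.3]
opening: 30.0
finger_force: 60.8
```

Emit:
play_rows --deltas '[0.45, 0, 0, 0, 0, 0, 0, 0.55, 0, 0, 0, 0, 0, 0, 0.55, 0, 0, 0, 0, 0, 0, 0.55, 0, 0, -0.3, 0, 0, 0, 0.55, 0, 0, -0.8, 0, 0, 0, 0.4, 0, 0, -1.6, 0, 0, 0, 0.4, 0, 0, -2.6, 0, 0, 0, 0.4, 0, 0, -3.6, 0, 0, 0, 0.4, 0, 0, -4.2, 0, 0, 0]'

```text
clock: 6.15
ee_pos: [441.1, 330.6, 172.8]
tcp_rot: [0.017, 1.0, 0.001, 0.002]
ft_force: [-0.3, -0.3, -0.2]
opening: 34.2
finger_force: 0.0
```

Run:
```python
from h import *
go([527.5,-78,170],-4.5)
```

```text
shift [ -2.512 -10.134   0.053] turn [2.500e-01 3.000e-02 9.251e+01]
```

Emit:
play_rows --deltas '[0.35, -0.21, -0.84, 0, 0, 0, 7.7, 0.35, -0.42, -1.69, 0, 0, 0, 15.4, 0.35, -0.63, -2.53, 0, 0, 0, 23.1, 0.35, -0.84, -3.38, 0, 0, 0, 30.8, 0.35, -1.05, -4.22, 0, 0, 0, 38.5, 0.35, -1.26, -5.07, 0, 0, 0, 46.2, 0.35, -1.47, -5.91, 0, 0, 0, 53.9, 0.35, -1.67, -6.76, 0, 0, 0, 61.6, 0.35, -1.88, -7.6, 0, 0, 0, 69.3, 0.35, -2.09, -8.45, 0, 0, 0, 77.0, 0.35, -2.3, -9.29, 0, 0, 0, 84.7, 0.35, -2.51, -10.13, 0.05, 0, 0, 92.5]'

```text
clock: 7.35
ee_pos: [526.8, -79.9, 167.9]
tcp_rot: [0.736, 0.677, 0.0, 0.0]
ft_force: [0.7, 0.2, -0.4]
opening: 29.9
finger_force: 0.0
```

Emit:
play_rows --deltas '[0.35, 0, 0, 0, 0, 0, 0, 0.35, 0, 0, 0, 0, 0, 0, 0.35, 0, 0, 0, 0, 0, 0]'

```text
clock: 7.65
ee_pos: [526.2, -77.8, 167.2]
tcp_rot: [0.734, 0.679, -0.0, -0.0]
ft_force: [-0.3, 0.6, -0.1]
opening: 30.2
finger_force: 0.0
```

Run:
```python
from h import *
go([527.5,-78,46],-4.5)
a=save("scene","s3.png");b=save("top","t3.png")
cv2.imwrite("pics/c3.png",np.vstack([cv2.resize(a[80:300,130:530],(546,300)),cv2.resize(b[100:320,100:500],(546,300))])[:,:,::-1])
```

```text
shift [-0.004  0.035  3.03 ] turn [-0.02 -0.01  0.1 ]
```

View pics/c3.png

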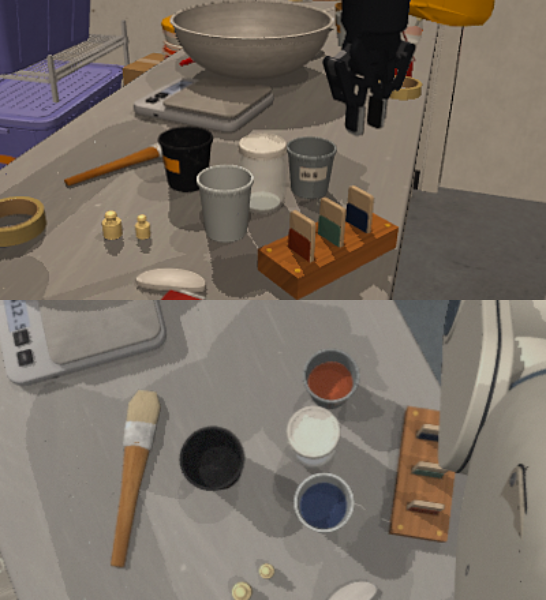

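The brush lies flat and clear of the cup, and the gripper hangs above the blue tile. I'll go down and grip it.

Emit:
play_rows --deltas '[0.35, 0, 0.03, 0.6, 0, 0, 0, 0.35, 0, 0.03, 1.2, 0, 0, 0, 0.35, 0, 0.03, 1.7, 0, 0, 0, 0.35, 0, 0.03, 2.1, 0, 0, 0, 0.35, 0, 0.03, 2.5, 0, 0, 0, 0.35, 0, 0.03, 2.8, 0, 0, 0, 0.35, 0, 0.03, 3.0, 0, 0, 0, 0.35, 0, 0.03, 3.0, 0, 0, 0]'

```text
clock: 8.55
ee_pos: [527.2, -78.0, 46.1]
tcp_rot: [0.734, 0.679, -0.0, -0.001]
ft_force: [-0.3, 0.2, -0.0]
opening: 30.0
finger_force: 0.0
```

Emit:
play_rows --deltas '[0.2, 0, 0, 0, 0, 0, 0, 0.15, 0, 0, 0, 0, 0, 0, 0.1, 0, 0, 0, 0, 0, 0, 0, 0, 0, 0, 0, 0, 0, 0, 0, 0, 0, 0, 0, 0, 0, 0, 0, 0, 0, 0, 0, 0, 0, 0, 0, 0, 0, 0, 0, 0, 0, 0, 0, 0]'

```text
invalid input
```

Emit:
play_rows --deltas '[0.2, 0, 0, 0, 0, 0, 0, 0.15, 0, 0, 0, 0, 0, 0, 0.1, 0, 0, 0, 0, 0, 0, 0, 0, 0, 0, 0, 0, 0, 0, 0, 0, 0, 0, 0, 0, 0, 0, 0, 0, 0, 0, 0, 0, 0, 0, 0, 0, 0, 0]'

```text
clock: 9.25
ee_pos: [528.3, -78.7, 47.6]
tcp_rot: [0.734, 0.679, 0.0, 0.0]
ft_force: [-1.6, 1.0, 6.5]
opening: 6.0
finger_force: 58.9
```

Emit:
play_rows --deltas '[0, 0, 0, -0.15, 0, 0, 0, 0, 0, 0, -0.35, 0, 0, 0, 0, 0, 0, -0.6, 0, 0, 0, 0, 0, 0, -0.9, 0, 0, 0, 0, 0, 0, -1.3, 0, 0, 0, 0, 0, 0, -1.7, 0, 0, 0, 0, 0, 0, -2.1, 0, 0, 0, 0, 0, 0, -2.5, 0, 0, 0, 0, 0, 0, -2.8, 0, 0, 0, 0, 0, 0, -2.8, 0, 0, 0]'

```text
clock: 10.25
ee_pos: [529.0, -78.7, 161.1]
tcp_rot: [0.734, 0.679, 0.001, 0.002]
ft_force: [0.4, 0.1, -0.9]
opening: 6.0
finger_force: 58.4
```

Run:
```python
from h import *
s=env.observe();print(s["ee_pos"],s["opening"],s["finger_force"])
go([465.5,210,160],-4.5)
a=save("scene","s4.png");save("top","t4.png")
print(proj("scene",[[528,-78,120],[528,-78,195]]))
cv2.imwrite("pics/c4.png",cv2.resize(a[120:290,290:490],(700,595),interpolation=2)[:,:,::-1])
```

```text
[528.99871981 -78.72962734 161.12249097] 5.952465773158529 58.44352304935455
shift [ 7.072 -2.147  0.017] turn [0.22 0.02 0.02]
[[394.29800997 200.48288932]
 [397.99966337 159.38624953]]
```

View pics/c4.png

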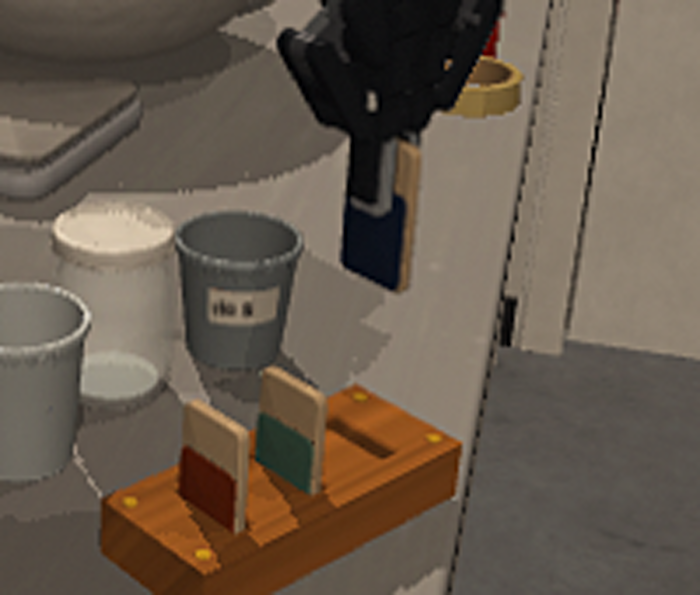

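The blue tile is out of the slot and hanging upright, with its foot at about scene pixel (396,200), which matches z ≈ 121. The green and rust tiles are undisturbed. Next I'll carry it over the row.

Emit:
play_rows --deltas '[0, 0.3, -0.09, 0, 0, 0, 0, 0, 0.9, -0.27, 0, 0, 0, 0, 0, 1.6, -0.49, 0, 0, 0, 0, 0, 2.3, -0.7, 0, 0, 0, 0, 0, 3.0, -0.91, 0, 0, 0, 0, 0, 3.7, -1.12, 0, 0, 0, 0, 0, 4.4, -1.34, 0, 0, 0, 0, 0, 5.1, -1.55, 0, 0, 0, 0, 0, 5.8, -1.76, 0, 0, 0, 0, 0, 6.4, -1.94, 0, 0, 0, 0, 0, 6.8, -2.07, 0, 0, 0, 0, 0, 7.07, -2.15, 0, 0, 0, 0]'

```text
clock: 11.55
ee_pos: [462.7, 211.6, 158.1]
tcp_rot: [0.734, 0.679, -0.001, -0.0]
ft_force: [0.1, 0.0, -0.2]
opening: 6.3
finger_force: 58.4
```

Emit:
play_rows --deltas '[0, 0, 0, 0, 0, 0, 0, 0, 0, 0, 0.15, 0, 0, 0, 0, 0, 0, 0.3, 0, 0, 0, 0, 0, 0, 0.45, 0, 0, 0, 0, 0, 0, 0.45, 0, 0, 0, 0, 0, 0, 0.45, 0, 0, 0]'

```text
clock: 12.15
ee_pos: [464.1, 209.7, 140.6]
tcp_rot: [0.734, 0.679, -0.0, -0.0]
ft_force: [0.7, -0.0, -1.2]
opening: 6.3
finger_force: 58.4
```

Run:
```python
from h import *
s=env.observe();print(s["ee_pos"],s["opening"],s["finger_force"])
go([465.5,210,136],-4.5)
a=save("scene","s5.png");b=save("top","t5.png")
print(proj("scene",[[465.5,210,103],[465.5,210,80]]))
cv2.imwrite("pics/c5.png",cv2.resize(a[110:240,210:350],(640,594),interpolation=2)[:,:,::-1])
```

```text
[464.1031934  209.65168752 140.57781154] 6.29889008869256 58.44278275966644
shift [0.011 0.034 0.114] turn [-0.04  0.02 -0.03]
[[263.81608903 170.08920111]
 [264.35666001 180.29193711]]
```

View pics/c5.png

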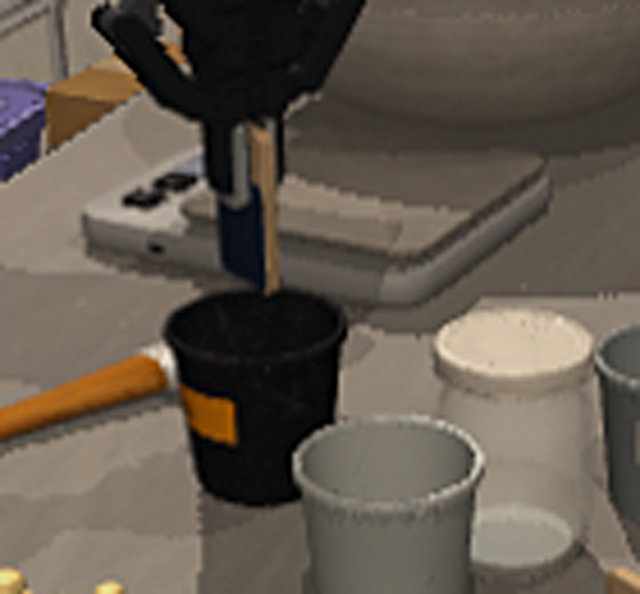

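The tile is upright over the cup mouth: its foot is at about (264,172), the rim centre at about (266,181), so the foot is some 20 mm above the rim. A small trim is left: about +3 mm in x and 5 mm down.

Emit:
play_rows --deltas '[0, 0.01, 0.03, 0.05, 0, 0, 0, 0, 0.01, 0.06, 0.1, 0, 0, 0, 0, 0.01, 0.06, 0.12, 0, 0, 0, 0, 0.01, 0.06, 0.12, 0, 0, 0, 0, 0.01, 0.06, 0.12, 0, 0, 0, 0, 0.01, 0.06, 0.12, 0, 0, 0, 0, 0.01, 0.06, 0.12, 0, 0, 0, 0, 0.01, 0.06, 0.12, 0, 0, 0, 0, 0.01, 0.06, 0.12, 0, 0, 0, 0, 0.01, 0.06, 0.12, 0, 0, 0]'

```text
clock: 13.25
ee_pos: [466.6, 210.3, 136.1]
tcp_rot: [0.734, 0.679, 0.0, -0.0]
ft_force: [0.3, 0.6, -0.3]
opening: 6.3
finger_force: 58.4
```

Run:
```python
from h import *
s=env.observe();print(s["ee_pos"],s["finger_force"],abs(s["qd"]).max())
a=save("scene","s6.png");b=save("top","t6.png")
cv2.imwrite("pics/c6.png",np.hstack([cv2.resize(a[110:240,210:350],(400,371),interpolation=2),cv2.resize(b[130:310,130:330],(400,371))])[:,:,::-1])
```

```text
[466.56567503 210.34189715 136.12609647] 58.443480134010315 0.002212327146506852
```

View pics/c6.png

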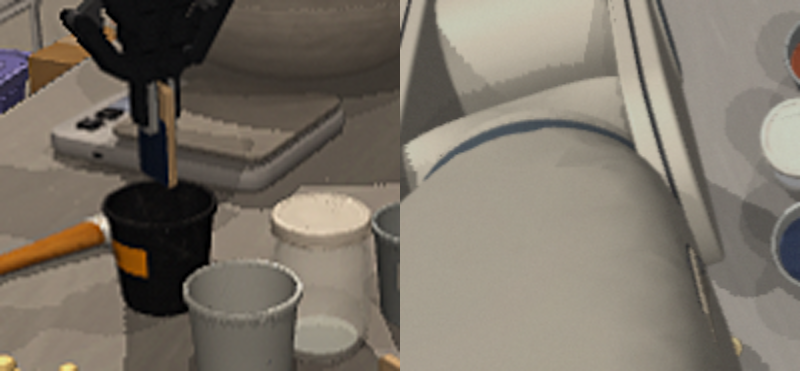

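The tile is held upright and still: its foot sits at about (158,182) in the crop, centred over the rim (centre about 159,203), roughly 16 mm above it. I'll hand in the job.

```bash
python3 -c "
from station import ticket
print(ticket.close_job())"
```

```text
the job is handed in; nothing more can be done
None
```

I handed the job in, with no verdict returned: the brush lies flat on the worktop clear of the cup, and the blue tile is held upright and still, centred over the black cup with its foot about 16 mm above the rim.

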